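# Green sharpening stone back to its bay

## Robot

A 6-joint arm with a two-finger parallel gripper is mounted at the origin on the work surface. World frame = base frame: x ahead of the robot, y to its left, z up, the work surface at z = 0. Lengths are in m, angles in degrees, forces in N, time in s.
With the tool pointing down it reaches from about 0.3 to 0.95 m from the base axis. Payload 3.1 kg.
Tool frame: the origin (TCP) lies where the fingers leave the gripper's body, on its centre line; the fingertips stand 73 mm ahead of it and the grasp point (between the pads) lies 54 mm ahead of it; x points along the fingers, z is the direction in which the jaws open and shut, and the axes are right-handed (so a half turn about x gives the same grasp; the last joint's range is limited). The gripper opens to 85 mm and grips with 20 to 120 N. Pads are 22 mm wide; open, the fingers measure 114 mm over their backs; the gripper's body (76 mm by 85 mm) begins 54 mm behind the grasp point. The pads swing forward as they close: fully open they stand 13 mm farther back than shut.
Start: joints at [-78.306, 17.653, 93.61, -0, 68.738, -3.994], TCP at [0.169, -0.602, 0.304] pointing down, gripper open.
Joint ranges: [-175.34, 175.34], [-45.06, 112.39], [2.9, 150.54], [-68.45, 248.45], [3.09, 151.38], [-168.51, 168.51]. Speed limits (degrees/s): [159.86, 159.86, 180, 180, 180, 180].

## Interface

Orientations are given as [roll, pitch, yaw] about the fixed x, y, z axes, in that order (R = Rz(yaw) Ry(pitch) Rx(roll)).
In Python, from rig import * gives the robot as it stands. The module is installed in compiled form; this text tells all that it offers.
- The arm moves only by the tool play_rows, never from a script. Its arguments are lists of equal length, an entry for each row: "dp": the shift along the world's x, y, z in m, a list of three; "spin": the turn about the world's z in rad. A call has 1 to 8 rows; each row shifts and turns the pose as measured when the row begins; what a row does not reach is not made up. A row lasts 1/12 s, in which the tool goes at most 41.7 mm and 7.16 degrees, less where a joint would pass 70% of its speed; a pose out of reach is approached as far as the arm can. A call is refused whole if a number of a shift passes 0.0417 or a number of a turn 0.125, either way. A call with a gripper value outside its range is refused whole. "jaw" is the finger opening in m, from 0 to 0.0854, set as the call begins (left out, the last holds). The fingers move at their own pace and stop on an object; "squeeze" is the grip in N (left out, the last holds). Time passes only in rows, so rows that do not move let the fingers close. It gives the time, the measured TCP pose, the force and the opening at its end, in the units of the state.
- read_state(): the state, without advancing time (a new reading comes with each control period).
- camera(name): name is "scene" or "top" or "wrist"; returns a dict with "frame" (384x512x3 uint8, red, green, blue), "depth" (384x512 float32, m along the optical axis (not along the pixel's ray), 0 where there is no reading), "K" (3x3 intrinsics, pixels), "position" and "rotation" of the camera in the world. Camera axes: x right, y up, looking along -z (the intrinsics and any distortion apply to the point x, -y, -z); pixel columns grow to the right and rows downward; lengths in m; the calibration is good to about 2 mm. A picture is of the moment at which its call begins.
- close_job(): hands the job in, once; it reports no verdict.
The state is a dict: "clock": time; "joint_positions": joint angles; "qd": joint speeds; "effort": joint torques, N m; "tool_pos": TCP position; "orientation": TCP orientation; "force": force on the tool from outside, world axes, zero at the start; "ft_torque": the same for the moment, N m; "gripper_width": opening from 0.0 (shut) to 1.0 (fully open).
Only numpy, scipy, OpenCV 4.12 (cv2) and the standard library are available. Lean on these libraries where they do the work, as an engineer would, in place of code of your own. Each camera call takes 0.05 s, during which the arm holds its last target.

## Task

Put the green sharpening stone back in the wooden stone rack, in the bay marked with the green tab: lay it down gently (do not let it drop in), lying flat on the bay floor along the length of the bay. Leave the brown stone and the white stone where they are.

Things in the scene. Friction and masses are not known exactly. Their poses are not given: they have to be found in the camera images.
- green_stone_center (a point): rectangular sharpening stone, 150 x 50 x 28 mm, about 0.45 kg, green, darker along the lower sides and where worn on top; this point is its centre, 14 mm above its underside. x runs along its length, y across its 50 mm width, z up. It starts flat on the bench, to the robot's left, and is taken from above across its width.
- green_bay (a point): centre of the bay with the green tab in the fixed wooden rack at the robot's right, on its floor, 12 mm above the bench; empty. x along the bay, away from the robot, z up. Bay 174 x 70 mm inside, with 12 mm high lips: end rails, and blocks at the sides 35 mm in from each end (the middle 104 mm is open for fingers). The 26 x 66 mm tab lies on the far rail, 104 mm from here. No tab order is fixed.
- brown_stone_center (a point): rectangular sharpening stone, 150 x 50 x 28 mm, about 0.45 kg, reddish brown; this point is its centre, 14 mm above its underside. x runs along its length, y across its 50 mm width, z up. It lies flat on the bench, to the robot's left, near the green stone; a bystander.
- white_stone_center (a point): rectangular sharpening stone, 150 x 50 x 28 mm, about 0.45 kg, off-white; this point is its centre, 14 mm above its underside. x runs along its length, y across its 50 mm width, z up. It lies in the rack, in the bay with the white tab (bays: 3 alike, side by side, centre lines 100 mm apart; the brown one is empty); a bystander.
Mind the look-alikes: they are no part of the job. Of the things that look like the part that bears green_stone_center, take the one that is farthest from the robot's base at the start.

How it is judged (in metres and radians):
At the end, for the whole second after the job is handed in: The green stone lies flat (within 6 degrees) and at rest on the floor of the bay with the green tab (its centre 9 to 19 mm above the floor), its centre within 18 mm of the bay's centre and its length within 10 degrees of the bay's; the brown and white stones are within 15 mm of where they began (horizontal distance between green_stone_center and green_bay below 0.018 m and z of green_stone_center in the frame of green_bay between 0.009 and 0.019 m and angle between green_stone_center's own z axis and vertical below 0.1 rad and angle between the x axis of green_stone_center and the x axis of green_bay, either way round below 0.175 rad and linear speed of green_stone below 0.02 m/s and distance of each of brown_stone_center, white_stone_center from where it was at the start of the episode below 0.015 m); the robot touches nothing.
It fails at once if the brown or the white stone is pushed more than 15 mm (distance of any of brown_stone_center, white_stone_center from where it was at the start of the episode above 0.015 m).
It fails at once if the green stone is dropped into its bay (faster than 0.7 m/s within 50 mm of the floor, a fall of 25 mm or more) (horizontal distance between green_stone_center and green_bay below 0.05 m and z of green_stone_center in the frame of green_bay below 0.05 m and linear speed of green_stone above 0.7 m/s).
It also fails if it takes over 35 s, if anything falls off the work surface, if the arm or the gripper's body presses on something with over 40 N, if the wrist force passes 120 N, or if a joint passes its speed limit or range.

## Working session

There is one attempt and no reset: what is moved stays moved. The work goes in short steps, Python scripts to look and compute and a tool call to move; the robot and the scene stay as the last step left them, time stands still between calls to the robot, and variables do not carry over. Pictures are saved under pics/ and viewed, and the job is handed in when it is done.

Besides the shell and the picture viewer there is one more tool, called as a command line: name --pt "numbers of a row" for each row, then --argument value for the rest. play_rows: Moves the arm, as the interface text tells. Its arguments: {"type":"object","properties":{"dp":{"type":"array","items":{"type":"array","items":{"type":"number"}}},"spin":{"type":"array","items":{"type":"number"}},"jaw":{"type":"number"},"squeeze":{"type":"number"}},"required":["dp","spin"]}

```bash
mkdir -p pics; python3 - <<'E'
from rig import *
import cv2,pickle
print(read_state())
d={}
for n in ["scene","top"]:
    c=camera(n); d[n]=c
    print(n,c["K"].tolist(),c["position"],c["rotation"].tolist(), [k for k in c])
    cv2.imwrite(f"pics/{n}0.png",c["frame"][:,:,::-1])
pickle.dump(d,open("c0.pkl","wb"))
E
```

```text
{'clock': 0.0, 'joint_positions': array([-7.83054287e+01,  1.77048964e+01,  9.36898686e+01, -1.01161980e-04,
        6.87383760e+01, -3.99378313e+00]), 'qd': array([-0.12218198, -0.09998444,  0.04423617,  0.10623737, -0.04051427,
        0.04324111]), 'effort': array([ 2.51539250e-04, -4.15252018e+01, -2.76664442e+01,  7.85702741e-05,
        1.03487412e-02,  8.10185838e-06]), 'tool_pos': array([ 0.16883899, -0.60107516,  0.30263974]), 'orientation': array([176.04675088,  89.86685892, 101.7351421 ]), 'force': array([ 0.31768389,  0.54375104, -0.82379362]), 'ft_torque': array([ 0.04466917,  0.02257393, -0.02863316]), 'gripper_width': 1.001393092618223}
scene [[460.60323781714766, 0.0, 257.15964888375726], [0.0, 460.60323781714766, 194.34827505389183], [0.0, 0.0, 1.0]] [ 1.36225678 -0.23872021  0.81196232] [51.424997446624864, 0.17615047212639118, 73.64999050025637] ['frame', 'depth', 'K', 'position', 'rotation']
top [[403.232765087204, 0.0, 257.2580769455531], [0.0, 403.232765087204, 188.20334164057826], [0.0, 0.0, 1.0]] [0.38084455 0.01530163 0.99369017] [3.33651313632641, 1.085083435898613, -90.34527664823722] ['frame', 'depth', 'K', 'position', 'rotation']
```

View pics/scene0.png

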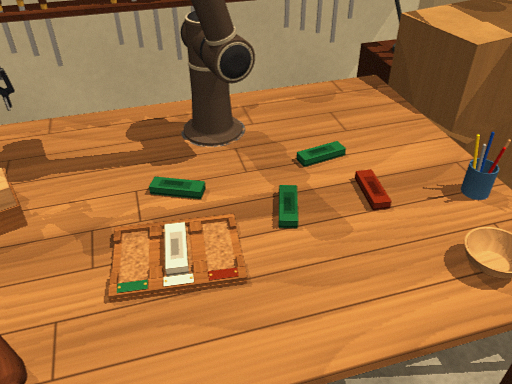

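View pics/top0.png

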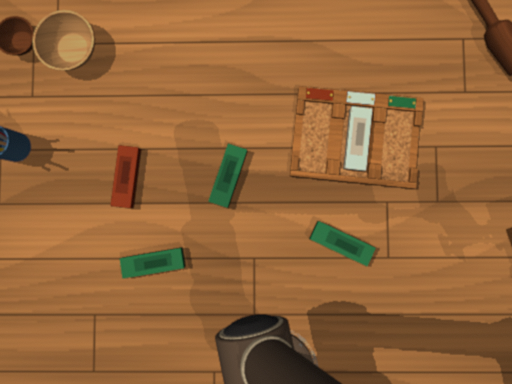

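The top view shows three green stones, at about (228,176), (153,263) and (343,243). The brown stone is at (125,176), and the rack's green tab is at (402,102), marking its right bay. Next I'll measure these.

```bash
cat > h.py <<'E'
import numpy as np,cv2
from scipy.spatial.transform import Rotation as Ro
def rot(c): return Ro.from_euler('xyz',c["rotation"],degrees=True).as_matrix()
def ray(c,uv,z):
    uv=np.atleast_2d(uv).astype(float);K=c["K"]
    d=np.c_[(uv[:,0]-K[0,2])/K[0,0],-(uv[:,1]-K[1,2])/K[1,1],-np.ones(len(uv))]@rot(c).T
    p=c["position"]; return p+d*((z-p[2])/d[:,2])[:,None]
def proj(c,P):
    q=(np.atleast_2d(P)-c["position"])@rot(c);K=c["K"]
    return np.c_[K[0,2]+K[0,0]*q[:,0]/-q[:,2],K[1,2]-K[1,1]*q[:,1]/-q[:,2]]
def cloud(c):
    h,w=c["depth"].shape;u,v=np.meshgrid(np.arange(w),np.arange(h));K=c["K"];d=c["depth"]
    q=np.stack([(u-K[0,2])/K[0,0]*d,-(v-K[1,2])/K[1,1]*d,-d],-1)
    return q@rot(c).T+c["position"]
def blobs(c,color,amin=60):
    hsv=cv2.cvtColor(c["frame"],cv2.COLOR_RGB2HSV)
    lo,hi={"green":((65,110,25),(90,255,255)),"red":((0,170,40),(6,255,200)),"white":((60,0,150),(100,60,255))}[color]
    m=cv2.inRange(hsv,np.array(lo),np.array(hi))
    m=cv2.morphologyEx(m,cv2.MORPH_CLOSE,np.ones((3,3),np.uint8))
    cs,_=cv2.findContours(m,cv2.RETR_EXTERNAL,cv2.CHAIN_APPROX_NONE)
    return [k for k in cs if cv2.contourArea(k)>amin],m
def rect(c,k,z):
    P=ray(c,k[:,0,:],z)[:,:2]
    (x,y),(w,h),a=cv2.minAreaRect((P*1000).astype(np.float32))
    if w<h: w,h=h,w;a+=90
    return np.array([x,y])/1000,(w,h),(a+90)%180-90
E
python3 - <<'E'
import pickle
from h import *
d=pickle.load(open("c0.pkl","rb"))
for n in d:
    c=d[n];X=cloud(c)
    b=X[(c["depth"]>0)]
    print(n,"bench z",np.median(b[:,2]))
    for col in("green","red","white"):
        ks,m=blobs(c,col)
        for k in ks:
            mm=np.zeros(m.shape,np.uint8);cv2.drawContours(mm,[k],-1,255,-1);mm=cv2.erode(mm,np.ones((3,3)))>0
            zz=X[mm&(c["depth"]>0)]
            p,s,a=rect(c,k,0.028)
            print(n,col,k[:,0].mean(0).round(),p.round(4),np.round(s,1),round(a,1),"dist",np.hypot(*p).round(3),"depthmed",np.median(zz,0).round(4) if len(zz) else None)
E
```

```text
scene bench z 0.0012801072818231507
scene green [132. 286.] [ 0.6476 -0.3177] [61.7 24. ] 83.9 dist 0.721 depthmed [ 0.6483 -0.3169  0.0277]
scene green [287. 206.] [0.4845 0.1009] [173.5  46.4] -18.5 dist 0.495 depthmed [0.4918 0.0984 0.0284]
scene green [177. 187.] [ 0.3216 -0.1705] [154.8  74. ] 64.5 dist 0.364 depthmed [ 0.3191 -0.1689  0.0277]
scene green [320. 153.] [0.2779 0.2804] [163.7  73.6] -80.6 dist 0.395 depthmed [0.2772 0.279  0.0275]
scene red [222. 273.] [ 0.6695 -0.1187] [63.  24.3] 83.0 dist 0.68 depthmed [ 0.6701 -0.1184  0.0276]
scene red [372. 189.] [0.4832 0.3468] [172.5  59.4] -6.7 dist 0.595 depthmed [0.4899 0.3474 0.0283]
top bench z 5.998418505281933e-05
top green [152. 263.] [0.2614 0.2855] [149.1  46.4] -80.8 dist 0.387 depthmed [0.2608 0.2854 0.0281]
top green [342. 243.] [ 0.3059 -0.1671] [148.3  46.2] 64.2 dist 0.349 depthmed [ 0.3058 -0.167   0.0278]
top green [228. 175.] [0.4697 0.1044] [145.5  47.5] -18.6 dist 0.481 depthmed [0.4674 0.1037 0.0279]
top green [402. 102.] [ 0.6439 -0.3167] [60.2 20. ] 83.2 dist 0.718 depthmed [ 0.6439 -0.3175  0.0262]
top red [123. 173.] [0.4729 0.3567] [60.5 21.9] 0.8 dist 0.592 depthmed [0.4742 0.3552 0.0282]
```

```bash
python3 - <<'E'
import pickle
from h import *
d=pickle.load(open("c0.pkl","rb"))
def mar(P):
    (x,y),(w,h),a=cv2.minAreaRect((P[:,:2]*1000).astype(np.float32))
    if w<h: w,h=h,w;a+=90
    return np.round([x,y,w,h,(a+90)%180-90],1)
R={}
for n in d:
    c=d[n];X=cloud(c);ok=c["depth"]>0
    for nm,(cx,cy),z0,z1,r in [("green",(.47,.104),.022,.034,.1),("brown",(.478,.35),.022,.034,.1),("white",(.55,-.21),.034,.046,.095)]:
        s=ok&(X[...,2]>z0)&(X[...,2]<z1)&(np.hypot(X[...,0]-cx,X[...,1]-cy)<r)
        s=cv2.morphologyEx(s.astype(np.uint8),cv2.MORPH_OPEN,np.ones((3,3)))>0
        print(n,nm,s.sum(),mar(X[s]),"z",np.median(X[s][:,2]).round(4))
    s=ok&(X[...,2]>.016)&(X[...,2]<.034)&(X[...,0]>.4)&(X[...,0]<.7)&(X[...,1]<-.03)&(X[...,1]>-.4)
    print(n,"rack",mar(X[s]))
    for z in np.histogram(X[s][:,2],bins=9)[0:2]:print(z)
    # bay floor
    s=ok&(X[...,2]>.006)&(X[...,2]<.017)&(X[...,0]>.4)&(X[...,0]<.7)&(X[...,1]<-.23)&(X[...,1]>-.36)
    print(n,"floor",s.sum(),np.median(X[s],0))
c=d["top"];im=cv2.resize(c["frame"][:,:,::-1][80:200,270:440],None,fx=4,fy=4,interpolation=cv2.INTER_CUBIC)
cv2.imwrite("pics/rack.png",im)
E
```

```text
scene green 695 [473.2 106.3 153.6  49.8 -18.5] z 0.0285
scene brown 636 [472.5 356.5 150.9  52.8  -6.4] z 0.0287
scene white 985 [ 557.5 -207.1  154.3   50.4   -7.3] z 0.0407
scene rack [ 565.1 -206.9  304.3  226.8   83.9]
[ 282  161  251  719 1114  682  354   62   21]
[0.01600263 0.0180005  0.01999837 0.02199624 0.02399411 0.02599198
 0.02798985 0.02998772 0.03198559 0.03398346]
scene floor 2378 [ 0.55015013 -0.29923166  0.01310235]
top green 1278 [469.1 105.  150.2  50.4 -18.8] z 0.0278
top brown 1279 [468.1 355.4 149.6  51.2  -6.3] z 0.0278
top white 1320 [ 554.2 -208.7  149.6   51.1   -7.1] z 0.0394
top rack [ 561.4 -208.3  304.1  222.5   83.7]
[ 120  174  579 1245 1038  527  149   21   11]
[0.01600062 0.01798436 0.01996811 0.02195185 0.0239356  0.02591934
 0.02790308 0.02988683 0.03187057 0.03385432]
top floor 2967 [ 0.54158048 -0.30136958  0.01177915]
```

View pics/rack.png

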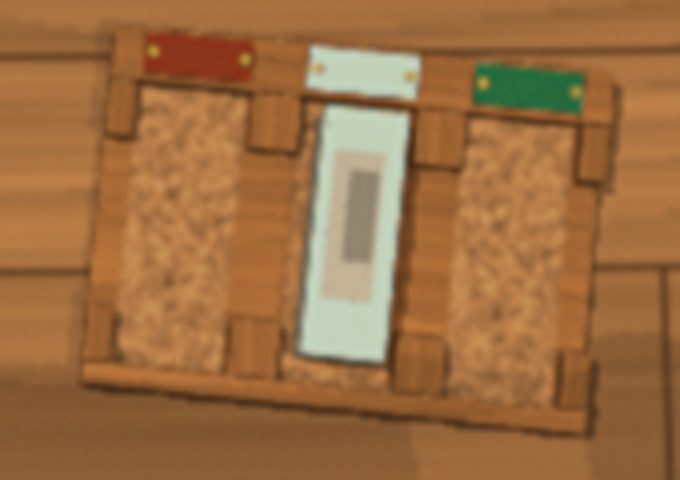

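```bash
cat > st.py <<'E'
from rig import *
from h import *
def st(tx=None,ty=None,tz=None,ang=None):
    s=read_state();R=Ro.from_euler('xyz',s["orientation"],degrees=True).as_matrix()
    a=np.degrees(np.arctan2(R[1,2],R[0,2]))
    print("t",round(s["clock"],2),"p",s["tool_pos"].round(4),"toolx",R[:,0].round(3),"jaw axis deg",a.round(2),"j",s["joint_positions"].round(1),"F",s["force"].round(1),"g",round(s["gripper_width"],3))
    return s,a
E
python3 - <<'E'
from st import *
import pickle
st()
c=pickle.load(open("c0.pkl","rb"))["top"];X=cloud(c)
th=np.radians(-6.3);ex=np.array([np.cos(th),np.sin(th)]);ey=np.array([-np.sin(th),np.cos(th)])
B=np.array([.5425,-.3055]);L=X[...,:2]-B;x=L@ex;y=L@ey
for xx in(-.07,-.03,0,.03,.07):
  print(xx,[(yy,round(float(np.median(X[(abs(x-xx)<.008)&(abs(y-yy*.001)<.003)][:,2]))if 0 else float(np.median(X[(abs(x-xx)<.008)&(abs(y-yy*.001)<.003)][:,2]))*1000)) for yy in range(-60,61,10)])
E
```

```text
t 0.1 p [ 0.1689 -0.6011  0.3027] toolx [-0.     0.002 -1.   ] jaw axis deg -74.31 j [-78.3  17.7  93.7  -0.   68.7  -4. ] F [-0.4 -0.7 -1. ] g 0.998
-0.07 [(-60, 2), (-50, 23), (-40, 24), (-30, 12), (-20, 12), (-10, 13), (0, 13), (10, 12), (20, 12), (30, 13), (40, 22), (50, 23), (60, 23)]
-0.03 [(-60, -2), (-50, 11), (-40, 11), (-30, 12), (-20, 12), (-10, 12), (0, 12), (10, 11), (20, 12), (30, 11), (40, 10), (50, 11), (60, 11)]
0 [(-60, 0), (-50, 10), (-40, 11), (-30, 12), (-20, 12), (-10, 12), (0, 12), (10, 12), (20, 12), (30, 12), (40, 11), (50, 11), (60, 12)]
0.03 [(-60, -1), (-50, 10), (-40, 12), (-30, 12), (-20, 13), (-10, 12), (0, 12), (10, 12), (20, 12), (30, 12), (40, 12), (50, 10), (60, 12)]
0.07 [(-60, -1), (-50, 24), (-40, 23), (-30, 11), (-20, 12), (-10, 12), (0, 12), (10, 12), (20, 11), (30, 12), (40, 23), (50, 23), (60, 23)]
```

play_rows --pt "0.016 0.037 0" --pt "0.016 0.037 0" --pt "0.016 0.037 0" --pt "0.016 0.037 0" --pt "0.016 0.037 0" --pt "0.016 0.037 0" --pt "0.016 0.037 0" --pt "0.016 0.037 0" --spin '[-0.032, -0.032, -0.032, -0.032, -0.032, -0.032, -0.032, -0.032]' --jaw 0.0854 --squeeze 60

```text
clock: 0.77
tool_pos: [0.2939, -0.3001, 0.2967]
orientation: [-149.2, 89.6, 120.3]
force: [1.3, 0.7, 0.5]
gripper_width: 0.997
```

play_rows --pt "0.016 0.037 0" --pt "0.016 0.037 0" --pt "0.016 0.037 0" --pt "0.016 0.037 0" --pt "0.016 0.037 0" --pt "0.016 0.037 0" --pt "0.016 0.037 0" --pt "0.016 0.037 0" --spin '[-0.032, -0.032, -0.032, -0.032, -0.032, -0.032, -0.032, -0.032]'

```text
clock: 1.43
tool_pos: [0.4198, 0.0085, 0.2954]
orientation: [-165.2, 89.7, 88.7]
force: [0.8, -1.3, -0.3]
gripper_width: 1.0
```

```bash
python3 - <<'E'
from st import *
s,a=st()
print(np.array([.471,.1055])-s["tool_pos"][:2], np.radians(-108.6-a))
E
```

```text
t 1.43 p [0.4198 0.0085 0.2954] toolx [ 0.     0.006 -1.   ] jaw axis deg -106.1 j [ -5.   -5.4 120.2   0.4  65.2 101. ] F [ 0.8 -1.3 -0.3] g 1.0
[0.05115874 0.09696151] -0.04371617536827268
```

play_rows --pt "0.017 0.032 -0.03" --pt "0.017 0.032 -0.03" --pt "0.017 0.032 -0.03" --pt "0 0 0" --pt "0 0 0" --pt "0 0 0" --spin '[-0.015, -0.015, -0.014, 0, 0, 0]'

```text
clock: 1.93
tool_pos: [0.466, 0.1024, 0.2137]
orientation: [168.5, 89.6, 60.5]
force: [0.1, 0.0, 0.0]
gripper_width: 0.997
```

```bash
python3 - <<'E'
from st import *
s,a=st()
print(np.array([.471,.1055])-s["tool_pos"][:2], -108.6-a)
c=camera("wrist");cv2.imwrite("pics/w1.png",c["frame"][:,:,::-1]);print(c["position"],c["rotation"])
X=cloud(c);ok=c["depth"]>0
sel=ok&(X[...,2]>.02)&(X[...,2]<.036)&(np.hypot(X[...,0]-.47,X[...,1]-.105)<.12)
sel=cv2.morphologyEx(sel.astype(np.uint8),cv2.MORPH_OPEN,np.ones((3,3)))>0
print(sel.sum(),cv2.minAreaRect((X[sel][:,:2]*1000).astype(np.float32)),np.median(X[sel][:,2]))
E
```

```text
t 1.93 p [0.466  0.1024 0.2137] toolx [ 0.003  0.006 -1.   ] jaw axis deg -108.08 j [  7.    7.7 117.5   0.4  54.5 114.8] F [0.1 0.  0. ] g 0.997
[0.0049981  0.00313003] -0.5195740028001978
[0.5333841  0.08078486 0.2836965 ] [ -16.09298244    0.39195997 -108.11687995]
8188 ((472.9591064453125, 107.23744201660156), (50.181434631347656, 149.48255920410156), 71.02717590332031) 0.028014776559078663
```

View pics/w1.png

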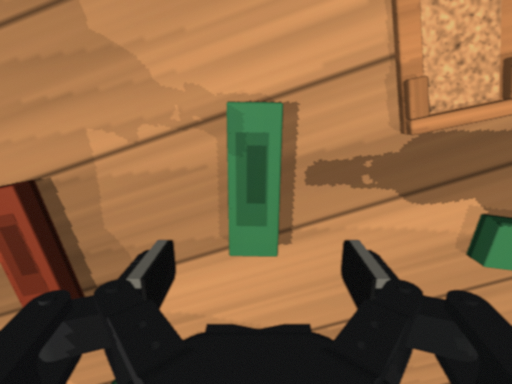

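The wrist view shows the green stone between the fingers at pixel (254,178), with brown clear of them on the left. It measures (0.473, 0.107), which agrees with the other views to about 2 mm.

play_rows --pt "0.003 0.002 -0.03" --pt "0.003 0.002 -0.03" --pt "0 0 -0.03" --pt "0 0 -0.03" --pt "0 0 0" --pt "0 0 0" --spin '[-0.006, -0.006, 0, 0, 0, 0]'

```text
clock: 2.48
tool_pos: [0.4788, 0.0999, 0.102]
orientation: [123.8, 88.4, 14.4]
force: [-0.1, -0.5, -0.1]
gripper_width: 0.995
```

```bash
python3 - <<'E'
from st import *
s,a=st()
print(np.array([.472,.1065])-s["tool_pos"][:2], -108.8-a, .077-s["tool_pos"][2])
E
```

```text
t 2.48 p [0.4788 0.0999 0.102 ] toolx [ 0.028  0.007 -1.   ] jaw axis deg -109.38 j [  6.6  19.7 119.3   0.4  39.4 115.7] F [-0.1 -0.5 -0.1] g 0.995
[-0.00677971  0.00659804] 0.5817142124913062 -0.025049257973595723
```

play_rows --pt "-0.004 0.004 0" --pt "-0.003 0.003 0" --pt "0 0 0" --spin '[0.01, 0, 0]'

```text
clock: 2.73
tool_pos: [0.474, 0.1058, 0.1076]
orientation: [122.1, 87.9, 13.1]
force: [0.1, -1.0, -0.2]
gripper_width: 0.997
```

```bash
python3 - <<'E'
from st import *
for i in range(3):
  s,a=st();camera("wrist")
print(np.array([.472,.1065])-s["tool_pos"][:2], -108.8-a, .077-s["tool_pos"][2])
E
```

```text
t 2.73 p [0.474  0.1058 0.1076] toolx [ 0.035  0.008 -0.999] jaw axis deg -108.96 j [  7.3  18.6 119.9   0.3  39.4 116.1] F [ 0.1 -1.  -0.2] g 0.997
t 2.78 p [0.4747 0.1059 0.108 ] toolx [ 0.037  0.008 -0.999] jaw axis deg -108.94 j [  7.3  18.6 119.9   0.3  39.3 116.1] F [ 0.4  1.1 -0.4] g 0.999
t 2.83 p [0.4748 0.1059 0.1077] toolx [ 0.037  0.008 -0.999] jaw axis deg -108.93 j [  7.3  18.7 119.9   0.3  39.3 116.1] F [ 0.1 -0.6  0.3] g 0.991
[-0.00281262  0.0005926 ] 0.13027790070499634 -0.030687862555795364
```

play_rows --pt "-0.002 0 -0.008" --pt "-0.001 0 -0.008" --pt "0 0 -0.008" --pt "0 0 0" --pt "0 0 0" --spin '[0, 0, 0, 0, 0]'

```text
clock: 3.3
tool_pos: [0.4722, 0.1063, 0.0822]
orientation: [121.2, 87.7, 12.3]
force: [0.4, -0.2, -0.3]
gripper_width: 1.001
```

```bash
python3 - <<'E'
from st import *
s,a=st()
print(np.array([.472,.1065])-s["tool_pos"][:2], -108.8-a, .077-s["tool_pos"][2])
E
```

```text
t 3.3 p [0.4722 0.1063 0.0822] toolx [ 0.039  0.009 -0.999] jaw axis deg -108.88 j [  7.4  21.4 120.5   0.3  35.9 116.1] F [ 0.4 -0.2 -0.3] g 1.001
[-0.0001821   0.00015487] 0.07663254892970883 -0.005228896221567414
```

play_rows --pt "-0.002 0 -0.005" --pt "0 0 0" --spin '[0, 0]'

```text
clock: 3.47
tool_pos: [0.4694, 0.1063, 0.0759]
orientation: [121.4, 87.8, 12.6]
force: [-0.0, -0.1, -0.2]
gripper_width: 1.003
```

play_rows --pt "0 0 0" --pt "0 0 0" --pt "0 0 0" --pt "0 0 0" --pt "0 0 0" --pt "0 0 0" --pt "0 0 0" --pt "0 0 0" --spin '[0, 0, 0, 0, 0, 0, 0, 0]' --jaw 0.03 --squeeze 70

```text
clock: 4.13
tool_pos: [0.4693, 0.1061, 0.0758]
orientation: [121.1, 87.9, 12.2]
force: [0.8, 0.2, -1.4]
gripper_width: 0.573
```

```bash
python3 - <<'E'
from st import *
s,a=st();print(s["force"],s["ft_torque"])
c=camera("wrist");cv2.imwrite("pics/w2.png",c["frame"][:,:,::-1])
E
```

```text
t 4.13 p [0.4693 0.1061 0.0758] toolx [ 0.037  0.008 -0.999] jaw axis deg -108.86 j [  7.5  22.  120.8   0.3  35.2 116.1] F [ 0.8  0.2 -1.4] g 0.573
[ 0.77243994  0.23614286 -1.41656896] [-0.07650492  0.05907538 -0.06829509]
```

View pics/w2.png

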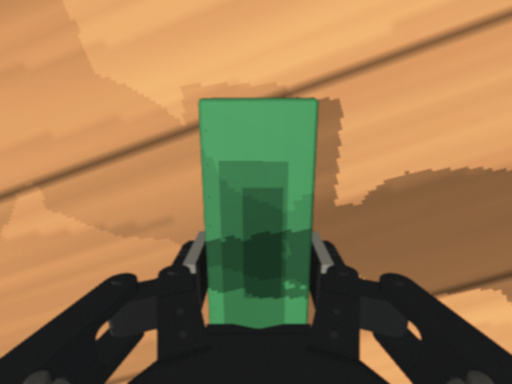

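The stone sits between the pads (pixels 205–310), and the opening reads 49 mm, so it's gripped. Lifting.

play_rows --pt "0 0 0.006" --pt "0 0 0.01" --pt "0 0 0.015" --pt "0 0 0.02" --pt "0 0 0.02" --pt "0 0 0.02" --pt "0 0 0.02" --pt "0 0 0.01" --spin '[0, 0, 0, 0, 0, 0, 0, 0]' --squeeze 90

```text
clock: 4.85
tool_pos: [0.459, 0.1049, 0.1976]
orientation: [129.1, 89.1, 20.2]
force: [0.7, 0.9, -4.5]
gripper_width: 0.568
```

```bash
python3 - <<'E'
from st import *
s,a=st();print(s["force"],s["ft_torque"])
c=camera("wrist");cv2.imwrite("pics/w3.png",c["frame"][:,:,::-1])
c=camera("scene");cv2.imwrite("pics/s3.png",c["frame"][:,:,::-1])
E
```

```text
t 4.85 p [0.459  0.1049 0.1976] toolx [ 0.015  0.006 -1.   ] jaw axis deg -108.91 j [  7.5   8.2 119.2   0.3  51.7 116.2] F [ 0.7  0.9 -4.5] g 0.568
[ 0.7135628   0.9243955  -4.54975582] [ 0.0677026  -0.07002409  0.01469545]
```

View pics/s3.png

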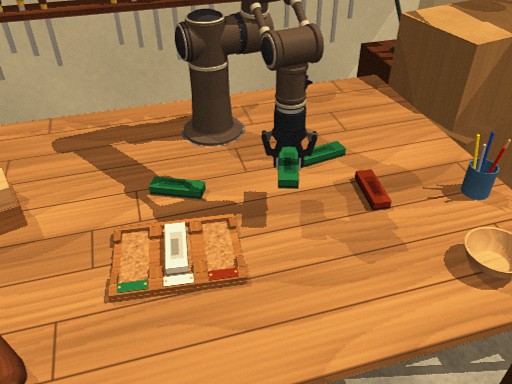

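The stone is held (wrist reads −4.5 N) and about 120 mm clear of the bench at (288,165) in the scene view. Carrying it over.

play_rows --pt "0.003 -0.015 0" --pt "0.005 -0.025 0" --pt "0.007 -0.033 0" --pt "0.007 -0.033 0" --pt "0.007 -0.033 0" --pt "0.007 -0.033 0" --pt "0.007 -0.033 0" --pt "0.007 -0.033 0" --spin '[0.01, 0.016, 0.018, 0.018, 0.018, 0.018, 0.018, 0.018]'

```text
clock: 5.62
tool_pos: [0.5, -0.1347, 0.1894]
orientation: [-164.4, 89.1, 95.4]
force: [2.1, 0.0, -4.6]
gripper_width: 0.564
```

play_rows --pt "0.007 -0.033 0" --pt "0.007 -0.033 0" --pt "0.007 -0.033 0" --pt "0.005 -0.025 0" --pt "0.003 -0.015 0" --pt "0 0 0" --pt "0 0 0" --spin '[0.018, 0.018, 0.018, 0.01, 0.005, 0, 0]'

```text
clock: 6.2
tool_pos: [0.5229, -0.286, 0.1781]
orientation: [-133.6, 88.5, 129.9]
force: [0.5, 0.2, -4.7]
gripper_width: 0.565
```

```bash
python3 - <<'E'
from st import *
s,a=st();print(s["force"])
print(np.array([.541,-.305])-s["tool_pos"][:2], np.radians(-96.3-a))
E
```

```text
t 6.2 p [ 0.5229 -0.286   0.1781] toolx [-0.016  0.02  -1.   ] jaw axis deg -96.55 j [-33.   23.4 101.8   0.5  56.1  63.2] F [ 0.5  0.2 -4.7] g 0.565
[ 0.51307075  0.15792837 -4.68788145]
[ 0.01811545 -0.01899146] 0.004358977255736279
```

play_rows --pt "0.006 -0.007 0" --pt "0.006 -0.006 0" --pt "0.005 -0.006 0" --pt "0 0 0" --pt "0 0 0" --spin '[0.002, 0.002, 0, 0, 0]'

```text
clock: 6.62
tool_pos: [0.5394, -0.3021, 0.1741]
orientation: [-131.0, 88.0, 132.9]
force: [0.1, 1.3, -5.2]
gripper_width: 0.567
```

```bash
cat > chk.py <<'E'
from st import *
import sys
s,a=st()
print("TCP err",np.array([.541,-.305])-s["tool_pos"][:2], "ang",-96.3-a)
th=np.radians(-6.3);ex=np.array([np.cos(th),np.sin(th)]);ey=np.array([-np.sin(th),np.cos(th)]);B=np.array([.5425,-.3055])
for n in("top","scene","wrist"):
    c=camera(n);cv2.imwrite(f"pics/{n}_{sys.argv[1]}.png",c["frame"][:,:,::-1])
    ks,m=blobs(c,"green",10);X=cloud(c)
    sel=(m>0)&(c["depth"]>0)&(np.hypot(X[...,0]-B[0],X[...,1]-B[1])<.11)&(X[...,2]>.033)
    P=X[sel]
    if len(P)<100: print(n,"few");continue
    # top-face plane fit
    zt=np.percentile(P[:,2],60)
    A=np.c_[P[:,:2]-B,np.ones(len(P))];w=np.ones(len(P),bool)
    for _ in range(8):
        co=np.linalg.lstsq(A[w],P[w,2],rcond=None)[0];r=P[:,2]-A@co;w=(r>-.004)&(r<.004)
    Q=P[w]; (x,y),(ww,h),ag=cv2.minAreaRect(((Q[:,:2]-B)@np.c_[ex,ey]*1000).astype(np.float32))
    print(n,"bay-frame rect",round(x,1),round(y,1),round(ww,1),round(h,1),round(ag,1),"slope along/across deg",np.degrees(co[:2]@ex).round(2),np.degrees(co[:2]@ey).round(2),"z@bay",co[2].round(4),w.sum())
E
python3 chk.py a
```

```text
t 6.62 p [ 0.5394 -0.3021  0.1741] toolx [-0.023  0.025 -0.999] jaw axis deg -96.16 j [-33.5  26.1  98.5   0.6  57.4  62.4] F [ 0.1  1.3 -5.2] g 0.567
TCP err [ 0.00164245 -0.00292211] ang -0.1431772453104685
top bay-frame rect -7.4 4.1 149.1 49.2 0.2 slope along/across deg -3.37 0.01 z@bay 0.1251 1007
scene bay-frame rect 10.0 4.5 128.2 48.6 0.8 slope along/across deg -3.49 0.23 z@bay 0.1269 841
wrist bay-frame rect 16.4 5.3 109.7 49.4 0.1 slope along/across deg -3.42 0.38 z@bay 0.1263 24082
```

```bash
python3 -c "
import cv2,numpy as np
a=[cv2.imread(f'pics/{n}_a.png') for n in('scene','wrist')]
cv2.imwrite('pics/ab.png',cv2.resize(np.hstack(a),(800,300)))"
```

```text
(no output)
```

View pics/ab.png

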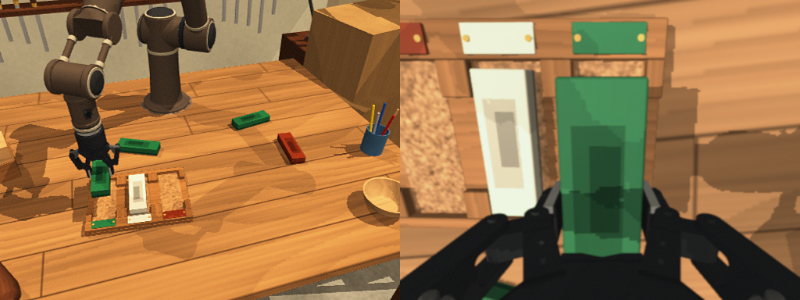

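Plane fits put the stone square to the bay (0.2°), about 7 mm short and 4 mm left, and pitched 3.4° nose-down. I'll correct that while descending partway.

play_rows --pt "0.003 -0.003 -0.025" --pt "0.003 -0.002 -0.025" --pt "0 0 0" --pt "0 0 0" --spin '[0, 0, 0, 0]'

```text
clock: 7.1
tool_pos: [0.5467, -0.3067, 0.1263]
orientation: [-133.4, 88.3, 130.5]
force: [0.3, 0.2, -5.1]
gripper_width: 0.569
```

```bash
python3 chk.py b
```

```text
t 7.1 p [ 0.5467 -0.3067  0.1263] toolx [-0.019  0.022 -1.   ] jaw axis deg -96.06 j [-33.5  30.5  98.3   0.6  52.8  62.2] F [ 0.3  0.2 -5.1] g 0.569
TCP err [-0.00568803  0.00174105] ang -0.24042521156226826
top bay-frame rect 1.2 1.1 150.4 48.7 0.5 slope along/across deg -3.03 -0.5 z@bay 0.0777 891
scene bay-frame rect 5.9 0.5 149.1 49.3 2.3 slope along/across deg -3.34 0.25 z@bay 0.0792 811
wrist bay-frame rect 24.5 1.4 109.5 49.4 0.4 slope along/across deg -3.17 0.25 z@bay 0.0791 24084
```

play_rows --pt "-0.002 0 -0.01" --pt "-0.001 0 -0.01" --pt "0 0 -0.006" --pt "0 0 0" --pt "0 0 0" --spin '[0, 0, 0, 0, 0]'

```text
clock: 7.67
tool_pos: [0.5453, -0.3081, 0.1032]
orientation: [-139.6, 88.8, 124.3]
force: [-0.4, -0.4, -5.9]
gripper_width: 0.566
```

```bash
python3 chk.py c
```

```text
t 7.67 p [ 0.5453 -0.3081  0.1032] toolx [-0.012  0.017 -1.   ] jaw axis deg -96.06 j [-33.6  32.3  98.9   0.6  50.   62. ] F [-0.4 -0.4 -5.9] g 0.566
TCP err [-0.00431717  0.00314796] ang -0.2446914289144928
top bay-frame rect 0.1 -0.6 47.6 149.7 90.0 slope along/across deg -2.8 -0.3 z@bay 0.0544 842
scene bay-frame rect 6.5 -1.3 148.5 49.1 2.1 slope along/across deg -2.78 -0.1 z@bay 0.0561 801
wrist bay-frame rect 23.6 -0.3 110.0 49.4 0.2 slope along/across deg -2.75 0.04 z@bay 0.0556 24086
```

play_rows --pt "-0.002 0.001 -0.004" --pt "0 0 -0.004" --pt "0 0 -0.003" --pt "0 0 0" --pt "0 0 0" --spin '[0, 0, 0, 0, 0]'

```text
clock: 8.23
tool_pos: [0.5441, -0.3076, 0.0924]
orientation: [-142.9, 88.9, 121.1]
force: [-0.7, -0.8, -4.4]
gripper_width: 0.567
```

```bash
python3 chk.py d
```

```text
t 8.23 p [ 0.5441 -0.3076  0.0924] toolx [-0.01   0.016 -1.   ] jaw axis deg -96.05 j [-33.6  33.   99.3   0.6  48.7  62. ] F [-0.7 -0.8 -4.4] g 0.567
TCP err [-0.00308071  0.00256782] ang -0.2535699688096855
top bay-frame rect -2.4 -0.1 147.0 48.5 0.8 slope along/across deg -2.38 -0.58 z@bay 0.0437 808
scene bay-frame rect 7.2 -0.5 147.4 49.3 1.3 slope along/across deg -2.72 -0.34 z@bay 0.0452 789
wrist bay-frame rect 22.7 0.0 109.2 49.5 0.3 slope along/across deg -2.62 -0.02 z@bay 0.0447 24072
```

play_rows --pt "0 0 -0.002" --pt "0 0 -0.002" --pt "0 0 0" --spin '[0, 0, 0]' --squeeze 30

```text
clock: 8.63
tool_pos: [0.5445, -0.308, 0.0906]
orientation: [-143.8, 89.0, 120.1]
force: [-1.8, 2.2, -0.8]
gripper_width: 0.561
```

play_rows --pt "0 0 -0.001" --pt "0 0 0" --pt "0 0 0" --spin '[0, 0, 0]'

```text
clock: 8.88
tool_pos: [0.5449, -0.3081, 0.0908]
orientation: [-145.5, 89.0, 118.5]
force: [-0.8, 0.3, -2.6]
gripper_width: 0.564
```

```bash
python3 chk.py e
```

```text
t 8.88 p [ 0.5449 -0.3081  0.0908] toolx [-0.008  0.015 -1.   ] jaw axis deg -96.01 j [-33.7  33.2  99.2   0.6  48.5  61.9] F [-0.8  0.3 -2.6] g 0.564
TCP err [-0.00387076  0.00314249] ang -0.2944619300082678
top bay-frame rect -1.3 -0.8 147.2 48.3 1.1 slope along/across deg -2.33 -0.12 z@bay 0.0421 799
scene bay-frame rect 19.2 -0.9 123.6 49.6 1.7 slope along/across deg -2.36 0.06 z@bay 0.0438 786
wrist bay-frame rect 23.5 -0.3 109.8 49.4 0.5 slope along/across deg -2.25 -0.05 z@bay 0.043 24072
```

play_rows --pt "0 0 -0.003" --pt "0 0 -0.003" --pt "0 0 0" --spin '[0, 0, 0]' --squeeze 20

```text
clock: 9.28
tool_pos: [0.5448, -0.3086, 0.0888]
orientation: [-140.5, 88.9, 123.5]
force: [0.1, 0.6, -4.3]
gripper_width: 0.567
```

```bash
python3 chk.py f
```

```text
t 9.28 p [ 0.5448 -0.3086  0.0888] toolx [-0.011  0.016 -1.   ] jaw axis deg -95.97 j [-33.7  33.5  99.1   0.6  48.5  61.9] F [ 0.1  0.6 -4.3] g 0.567
TCP err [-0.00375313  0.00357695] ang -0.3334013960055131
top bay-frame rect -1.1 -1.2 147.5 48.0 1.2 slope along/across deg -0.71 -0.41 z@bay 0.0404 799
scene bay-frame rect 18.3 -2.0 123.0 48.9 0.9 slope along/across deg -0.88 0.09 z@bay 0.0417 761
wrist bay-frame rect 23.1 -1.3 110.6 49.2 0.3 slope along/across deg -0.43 0.06 z@bay 0.0405 24311
```

Nearly flat now (0.4–0.9°), with the top at 40.5 mm against a nominal 40. Releasing.

play_rows --pt "0 0 0" --pt "0 0 0" --pt "0 0 0" --pt "0 0 0" --pt "0 0 0" --spin '[0, 0, 0, 0, 0]' --jaw 0.068

```text
clock: 9.85
tool_pos: [0.5474, -0.3102, 0.0886]
orientation: [-153.4, 89.3, 110.7]
force: [-0.1, 0.4, 0.1]
gripper_width: 0.795
```

```bash
python3 chk.py g
```

```text
t 9.85 p [ 0.5474 -0.3102  0.0886] toolx [-0.004  0.012 -1.   ] jaw axis deg -95.98 j [-33.7  33.6  98.9   0.6  48.1  61.9] F [-0.1  0.4  0.1] g 0.795
TCP err [-0.00635113  0.00521545] ang -0.3226678313212261
top bay-frame rect -0.9 -1.5 146.8 49.2 0.2 slope along/across deg 0.04 -0.29 z@bay 0.0394 828
scene bay-frame rect 19.9 -0.9 49.3 121.0 89.9 slope along/across deg -0.23 -0.07 z@bay 0.0409 768
wrist bay-frame rect 23.9 -1.1 108.9 48.5 0.4 slope along/across deg -0.18 0.1 z@bay 0.0402 23185
```

View pics/wrist_g.png

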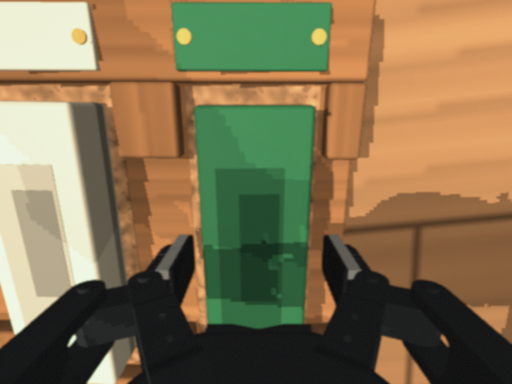

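The stone lies flat inside the lips (top face from column 198 to 312), and both fingers are clear of it. Retreating upward.

play_rows --pt "0 0 0.008" --pt "0 0 0.012" --pt "0 0 0.02" --pt "0 0 0.03" --pt "0 0 0.03" --pt "0 0 0.03" --pt "0 0 0.03" --pt "0 0 0" --spin '[0, 0, 0, 0, 0, 0, 0, 0]'

```text
clock: 10.67
tool_pos: [0.5443, -0.3082, 0.2593]
orientation: [-145.3, 89.1, 118.7]
force: [0.8, -0.3, 0.8]
gripper_width: 0.795
```

play_rows --pt "-0.03 -0.01 0.01" --pt "-0.03 -0.01 0.01" --pt "-0.03 -0.01 0.01" --pt "-0.03 -0.01 0.01" --pt "-0.02 0 0" --pt "0 0 0" --pt "0 0 0" --pt "0 0 0" --spin '[0, 0, 0, 0, 0, 0, 0, 0]'

```text
clock: 11.33
tool_pos: [0.4017, -0.3498, 0.3135]
orientation: [95.3, 89.5, -0.5]
force: [0.2, 0.5, 0.8]
gripper_width: 0.796
```

```bash
python3 chk.py h; python3 - <<'E'
from h import *
from rig import *
def mar(P):
    (x,y),(w,h),a=cv2.minAreaRect((P[:,:2]*1000).astype(np.float32))
    if w<h: w,h=h,w;a+=90
    return np.round([x,y,w,h,(a+90)%180-90],1)
for n in("top","scene"):
    c=camera(n);X=cloud(c);ok=c["depth"]>0
    for nm,(cx,cy),z0,z1,r in [("green",(.5425,-.3055),.034,.046,.09),("brown",(.478,.35),.022,.034,.1),("white",(.55,-.21),.034,.046,.095)]:
        s=ok&(X[...,2]>z0)&(X[...,2]<z1)&(np.hypot(X[...,0]-cx,X[...,1]-cy)<r)
        s&= (X[...,1]<-.26) if nm=="green" else ((X[...,1]>-.262))
        s=cv2.morphologyEx(s.astype(np.uint8),cv2.MORPH_OPEN,np.ones((3,3)))>0
        print(n,nm,s.sum(),mar(X[s]) if s.any() else None,np.median(X[s][:,2]))
E
```

```text
t 11.33 p [ 0.4017 -0.3498  0.3135] toolx [ 0.008 -0.    -1.   ] jaw axis deg -95.83 j [-45.9   6.8 105.7   0.4  67.2  49.8] F [0.2 0.5 0.8] g 0.796
TCP err [0.13929302 0.0447865 ] ang -0.47268413536725973
top bay-frame rect -0.7 -2.0 147.9 49.4 0.3 slope along/across deg -0.15 -0.43 z@bay 0.0394 1226
scene bay-frame rect 4.5 -0.6 49.3 152.4 90.0 slope along/across deg -0.06 0.09 z@bay 0.0407 968
wrist bay-frame rect -8.1 -2.3 123.1 47.8 0.5 slope along/across deg 0.13 0.41 z@bay 0.0401 5025
top green 1340 [ 542.  -308.7  150.1   50.9   -5.8] 0.03936233822950491
top brown 1280 [468.3 355.1 149.7  51.1  -6.8] 0.02770751422138873
top white 1322 [ 554.2 -208.6  150.1   50.7   -6.9] 0.039428096260457346
scene green 1020 [ 546.5 -307.2  153.9   50.4   -5.9] 0.04067772116784163
scene brown 628 [470.3 356.1 154.5  52.3  -6.6] 0.028431196713256446
scene white 979 [ 558.1 -207.2  153.3   50.2   -7. ] 0.040748149345881335
```

View pics/top_h.png

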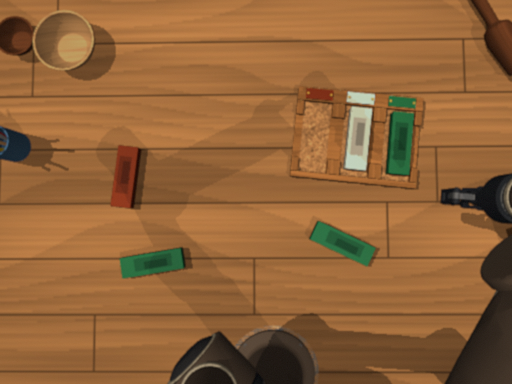

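The green stone now lies in the green-tab bay at pixel (401,142). Brown and white haven't moved, and the arm is clear and still. Handing in.

```bash
python3 -c "
from rig import *
print(close_job())"
```

```text
the job is handed in; nothing more can be done
None
```

I put the green stone in the bay with the green tab, lying flat along its length, and handed the job in at about 11.5 s of the 35 s allowed. I took the green stone farthest from the base, about 0.48 m away next to the brown one. I lowered it until it touched the bay floor before opening the fingers, so it wasn't dropped.

**Green stone:** the last camera checks put its centre within about 5 mm of the bay's centre and its length within about 0.5° of the bay's. It is tilted less than 0.5°. Its top is at 39.4–40.7 mm (nominal 40), so its centre is about 14 mm above the floor.

**Other stones:** the brown and white stones read within about 2 mm of where they began. The arm is clear and touching nothing.

**Disagreements:**
- The scene and top cameras differ by about 4–5 mm in x. I worked to their average.
- The stone hung about 3° nose-down during the carry, because the tool's tilt drifted on fast rows. It levelled out when pressed lightly on the bay floor.
- The wrist camera's stone-centre figure was off because the fingers and the picture edge cut the stone off, so I used only its slope and height.

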